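# Close up the tea-tin row and clamp the rack's sliding end leg at its mark

## Robot

A 6-joint arm with a two-finger parallel gripper is mounted at the origin on the work surface. World frame = base frame: x ahead of the robot, y to its left, z up, the work surface at z = 0. Lengths are in mm, angles in rad, forces in N, time in s.
With the tool pointing down it reaches from about 275 to 750 mm from the base axis. Payload 10.2 kg.
Tool frame: the origin (TCP) lies at the very end of the fingers, on their centre line; the grasp point (between the pads) lies 19 mm behind it; z points along the fingers, y is the line along which they close (so a half turn about z gives the same grasp; the last joint's range is limited). The gripper opens to 88 mm and grips with 3 to 60 N. Pads are 18 mm wide; open, the fingers measure 123 mm over their backs; the gripper's body (75 mm by 187 mm) begins 45 mm behind the grasp point.
Start: joints at [-1.55, 0.313, 1.498, -0, 1.331, -0.223], TCP at [126.717, -509.484, 238.72] pointing down, gripper open.
Joint ranges: [-2.94, 2.94], [-0.97, 2.17], [0.19, 2.56], [-1.23, 4.37], [0.02, 3.11], [-2.88, 2.88]. Speed limits (rad/s): [2.39, 2.39, 3.01, 3.14, 3.14, 3.14].

## Interface

Orientations are given as a unit quaternion [x, y, z, w].
In Python, from bench import r, vision gives the robot as it stands.
- The arm moves only by the tool servo_tool, never from a script. Its argument "commands" is a list of rows, each an object of numbers: "claw": the closure, from 0 (fully open) to 1 (shut); "tx", "ty", "tz": the shift along the tool's x, y, z in mm; "rx", "ry", "rz": the turn, a rotation vector about the tool's x, y, z in degrees. A call has exactly 5 rows; each row is the pose to reach, as a shift and turn from the pose commanded when the call began, along the tool's axes at that moment; what a row does not reach only later rows make up. A row lasts 1/8 s, in which the tool goes at most 62.5 mm and 10.7 degrees, less where a joint would pass 70% of its speed; a pose out of reach is approached as far as the arm can. A call with a gripper value outside its range is refused whole. The fingers move at their own pace and stop on an object; "newtons" is the grip in N (left out, the last holds). Time passes only in rows, so rows that repeat a pose let the fingers close, or fill a call up. It gives the time, the measured TCP pose, the force, the opening and the grip force at its end, in the units of the state.
- r.sense(): the state, without advancing time (a new reading comes with each control period).
- vision.capture(name): name is "scene" or "top" or "wrist"; returns a dict with "frame" (400x640x3 uint8, red, green, blue), "K" (3x3 intrinsics, pixels), "k1" (the pictures are not rectified: a ray, as slopes to the right and down, at radius r is drawn at 1 + k1 r^2 times it, then the intrinsics apply), "xyz" and "orientation" of the camera in the world; the wrist camera has in their place "hand_eye" (4x4, takes a point from camera to tool coordinates, whose origin is the TCP and whose axes are the flange's). Camera axes: x right, y up, looking along -z (the intrinsics and any distortion apply to the point x, -y, -z); pixel columns grow to the right and rows downward; lengths in mm; the calibration is good to about 2 mm. A picture is of the moment at which its call begins: read the wrist's pose just before it. There is no depth.
- r.sign_off(): hands the job in; it is judged then, once.
The state is a dict: "clock": time; "qpos": joint angles; "joint_vel": joint speeds; "tau": joint torques, N m; "ee_pos": TCP position; "orientation": TCP orientation; "ft_force": force on the tool from outside, world axes, zero at the start; "torque": the same for the moment, N m; "finger_gap": opening from 0.0 (shut) to 1.0 (fully open); "grasp_force": force on a finger pad.
Only numpy, scipy, OpenCV 4.12 (cv2) and the standard library are available. Lean on these libraries where they do the work, as an engineer would, in place of code of your own. Each camera call takes 0.05 s, during which the arm holds its last target. There are 200 camera calls.

## Task

Stand the third tea tin on the rack's shelf, close beside the other two so that all three make one neat straight row, and let it go. Then slide the rack's end leg inwards until its pointer is at the clip that marks the length; holding the leg there, pinch the cam lever fully shut against the leg's upright fin, not closing the lever anywhere but at the mark. Finish while still holding the fin and the shut lever pinched between the fingers with the pointer at the mark, and leave the other things on the table alone.

Things in the scene. Friction and masses are not known exactly. Their poses are not given: they have to be found in the camera images.
- rack: wooden tea-tin rack, fixed. Origin on the table, z up; the row runs along its y axis on the line x = 0. Shelf y = 0 to 200 mm, x = -50 to 50 mm, top 30 mm above the table. End wall at +y (inner face y = 190 mm, 90 mm high); lip 12 mm high at the back edge (x = 41 to 49 mm). The end leg rides on rails at the -y end; a flat scale strip, 7 mm high, runs along the far side at x = 62 mm.
- tin_a_center (a point): centre of the tin standing in the row next to the end wall: upright round aluminium tin with a dark lid, 56 mm diameter, 80 mm tall, about 160 g (varies), loose. It stands at about y = 155 mm of the rack.
- tin_b_center (a point): centre of the second tin in the row (same make), at about y = 97 mm of the rack, some 2 mm from tin a. The free place for the third tin is next to it on the -y side, at about y = 38 mm.
- tin_c_center (a point): centre of the third tin (same make), standing loose and upright on the table in front of the rack, on either side.
- length_mark: length mark: small black clip, 18 x 4 mm, on the scale strip along the far side (+x) of the rack. Origin on the table under the clip's middle (4 mm wide along y); axes parallel to the rack's. It is fixed and cannot be knocked. The leg is at the mark when its pointer and the clip have the same y in the rack's frame.
- end_leg (a joint): travel of the sliding end leg along the rack's +y axis (inwards, towards the tins), in m: 0 fully out, 0.098 fully in; it stays where left, friction about 4 N. In the rack's frame the pointer is at y = -95 mm + travel, the fin's middle at y = -189 mm + travel, the panel's inner face at y = -90 mm + travel.
- leg_pointer (a point): the leg's pointer: thin dark steel blade, 3 mm wide along y, sticking out from the far (+x) edge of the leg's end panel over the scale strip, at x = 62 mm of the rack, 12.5 mm above the table.
- fin_mid (a point): middle of the leg's fixed steel fin, a plate 44 mm wide in x, 8 mm thick in y, standing near the outer end of the leg's bridge from 40 to 96 mm above the table; this point is 75 mm above the table, a good height for pinching. The leg is a wooden panel 100 x 10 mm, 75 mm high, with a wooden bridge (100 mm wide, top at 40 mm) reaching outwards (-y) from it to carry lever and fin.
- cam_lever (a joint): travel of the cam lever along the bridge towards the fin (the rack's -y), in m: 0 open, 0.016 fully shut; it stays where left, friction about 6 N (more than the leg's own).
- lever_mid (a point): middle of the cam lever: black upright paddle 36 mm wide in x, 12 mm thick in y, on the bridge between panel and fin, top 96 mm above the table; this point is at 75 mm. Open it is 26 mm from the fin's middle (36 mm over the outer faces of both), shut 10 mm (20 mm over both). Between the panel and the open paddle there are 57 mm of free room for a finger; outside the fin all is free.
- tea_cup: bystander: white tea cup, 68 mm wide, 60 mm high, on the table in front of the rack; leave it alone. Origin under its centre.
- tissue_box: bystander: white tissue box 120 x 110 x 90 mm on the right; leave it alone.
- teapot: bystander: dark teapot on the tea tray on the left; leave it alone.
- glass_mug: bystander: glass mug on the tea tray on the left; leave it alone.
Things that resemble listed ones, but are neither listed nor needed, are in the scene too. What is shaped like the part that bears tin_c_center but purple is not meant.

How it is judged:
By the outcome, as a careful person would: the job done as asked, in the order asked, and still so for the second after the job is handed in, while the arm keeps its last pose, push and grip.
It also fails if it takes over 54 s, if anything falls off the work surface, if the arm or the gripper's body presses on something with over 40 N, if the wrist force passes 120 N, or if a joint passes its speed limit or range.

## Working session

There is one attempt and no reset: what is moved stays moved. The work goes in short steps, Python scripts to look and compute and a tool call to move; the robot and the scene stay as the last step left them, time stands still between calls to the robot, and variables do not carry over. Pictures are saved under pics/ and viewed, at most 10 in all, crops included, and the job is handed in when it is done.

Besides the shell and the picture viewer there is one more tool, called as name([rows], argument=value, ...), one row to a line, values as JSON. servo_tool: Moves the arm, as the interface text tells. Its arguments: {"type":"object","properties":{"commands":{"type":"array"},"newtons":{"type":"number"}},"required":["commands"]}

```bash
ls; mkdir -p pics; python3 - <<'E'
from bench import r, vision
import cv2, pickle
d={}
for n in ["scene","top"]:
    c=vision.capture(n); d[n]=c
    cv2.imwrite(f"pics/{n}0.png",cv2.cvtColor(c["frame"],cv2.COLOR_RGB2BGR))
    print(n,c["K"],c["k1"],c["xyz"],c["orientation"])
pickle.dump(d,open("d0.pkl","wb"))
print(r.sense())
E
```

```text
pics
scene [[465.69250989   0.         321.69316763]
 [  0.         465.69250989 195.74372517]
 [  0.           0.           1.        ]] -0.024111709504203577 [1327.82206752 -640.23033016 1001.01699546] [0.36517196 0.16805161 0.36644016 0.83912437]
top [[502.68774297   0.         315.80530826]
 [  0.         502.68774297 192.63569901]
 [  0.           0.           1.        ]] 0.028335830316212094 [ 337.30468568   26.65297232 1480.21940226] [ 0.06054325 -0.04973439 -0.70304584  0.70681508]
{'clock': 0.1, 'qpos': array([-1.55038260e+00,  3.13376796e-01,  1.49832157e+00, -1.69250925e-05,
        1.33100460e+00, -2.23397122e-01]), 'joint_vel': array([ 0.00138853, -0.00250828, -0.00163001,  0.00028818,  0.00032152,
       -0.00061516]), 'tau': array([ 3.25715562e-03, -4.02805638e+01, -2.52644026e+01,  6.95785834e-02,
        3.42128682e-02, -6.03551462e-05]), 'ee_pos': array([ 126.71754023, -509.26207924,  238.24201231]), 'orientation': array([ 9.92578333e-01,  1.21605690e-01,  4.80699855e-05, -5.53131390e-04]), 'ft_force': array([-0.21090361,  0.14903836,  0.76447784]), 'torque': array([ 0.0117046, -0.0116029, -0.00567  ]), 'grasp_force': 0.0, 'finger_gap': 1.0026356976377135}
```

View pics/top0.png

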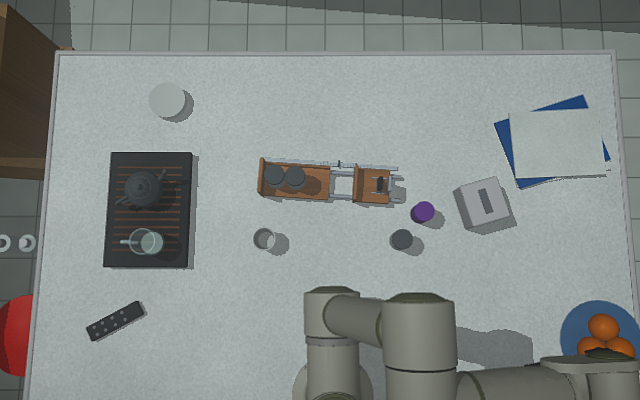

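View pics/scene0.png

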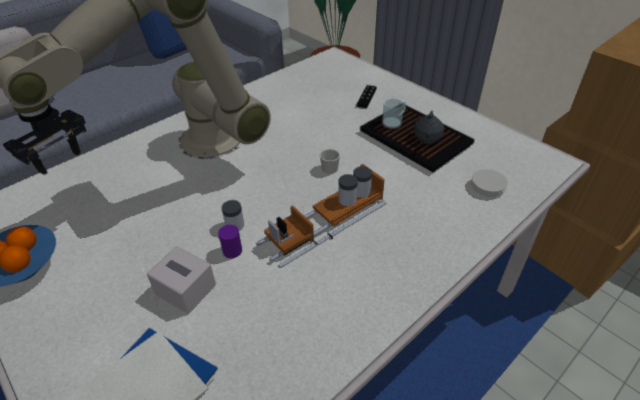

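Candidates for tin c in the top view: grey tin with dark lid (401,240), purple tin (423,212, excluded), tea cup (265,240), and the row tins (274,175) and (295,177). I choose (401,240). Next is one close crop to check that and read the rack's features.

```bash
cat > h.py <<'E'
import numpy as np, cv2
from scipy.spatial.transform import Rotation as R
def cam(c,s=None):
    """returns camera position, rotation (cols right,up,back) in world"""
    if "hand_eye" in c:
        H=np.array(c["hand_eye"]); Rt=R.from_quat(s["orientation"]).as_matrix()
        return Rt@H[:3,3]+s["ee_pos"], Rt@H[:3,:3]
    return np.array(c["xyz"]), R.from_quat(c["orientation"]).as_matrix()
def px2w(c,uv,z,s=None):
    p,M=cam(c,s); K=c["K"]
    n=cv2.undistortPoints(np.array([[uv]],float),K,np.array([c["k1"],0,0,0,0.]))[0,0]
    d=M@np.array([n[0],-n[1],-1]); return p+d*(z-p[2])/d[2]
def w2px(c,X,s=None):
    p,M=cam(c,s); q=M.T@(np.array(X,float)-p); a=np.array([q[0],-q[1],-q[2]])/-q[2]
    a[:2]*=1+c["k1"]*(a[0]**2+a[1]**2); return (c["K"]@a)[:2]
E
python3 - <<'E'
import pickle,cv2
d=pickle.load(open("d0.pkl","rb"))
f=cv2.cvtColor(d["top"]["frame"],cv2.COLOR_RGB2BGR)[145:265,250:450]
cv2.imwrite("pics/c1.png",cv2.resize(f,None,fx=4,fy=4,interpolation=cv2.INTER_CUBIC))
E
```

```text
(no output)
```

View pics/c1.png

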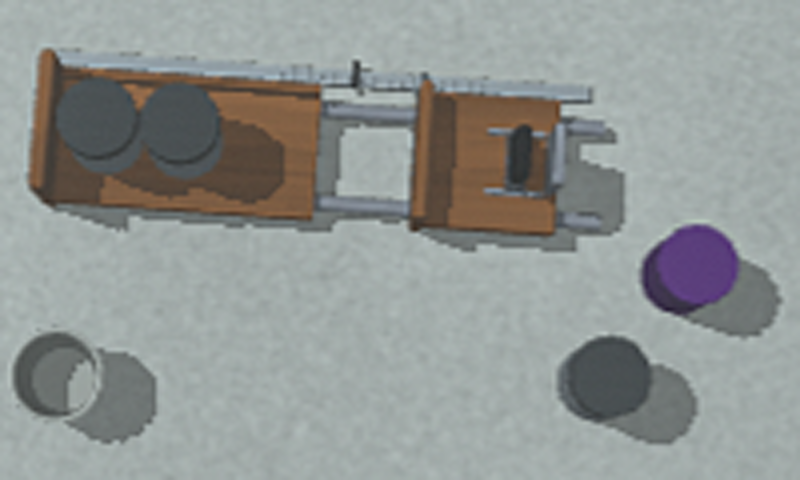

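The chosen tin at crop (608,377) is grey with a dark lid, so the choice stands. The rack's wall is at left (45,120), the clip at (357,77), the leg's panel at (424,150), the lever at (519,155) and the fin at (556,155).

```bash
python3 - <<'E'
import pickle,numpy as np
from h import *
from scipy.optimize import least_squares
d=pickle.load(open("d0.pkl","rb"));c=d["top"]
f=lambda U,V:((U+.5)/4-.5+250,(V+.5)/4-.5+145)
P={"a":(98,118,110),"b":(180,123,110),"c":(608,377,80),"clip":(357,77,18),"sh_front":(312,219,30),"sh_back":(321,97,30),"cup":(57,375,60),"purple":(697,265,80),"finTop1":(558,124,96),"finTop2":(556,184,96),"levTop1":(524,126,96),"levTop2":(516,186,96),"ptr":(424,82,12),"bridge_fr":(554,233,40),"bridge_bk":(560,100,40),"pan_fr_out":(430,230,75),"pan_fr_in":(414,229,75),"pan_bk_in":(419,82,75)}
W={k:px2w(c,f(u,v),z) for k,(u,v,z) in P.items()}
for k,w in W.items():print(k,w[:2].round(1))
M=[("a",(0,155)),("b",(0,97)),("sh_front",(-50,0)),("sh_back",(50,0)),("bridge_fr",(-50,None)),("clip",(62,None))]
def res(q):
    o=[]
    for k,m in M:
        e=W[k][:2]-q[:2]; x=np.cos(q[2])*e[0]+np.sin(q[2])*e[1]; y=-np.sin(q[2])*e[0]+np.cos(q[2])*e[1]
        o.append(x-m[0]); 
        if m[1] is not None:o.append(y-m[1])
    return o
s=least_squares(res,[400,0,0],loss="soft_l1",f_scale=2);q=s.x;print(q,np.round(res(q),1))
for k,w in W.items():
    e=w[:2]-q[:2];print(k,np.round([np.cos(q[2])*e[0]+np.sin(q[2])*e[1],-np.sin(q[2])*e[0]+np.cos(q[2])*e[1]],1))
E
```

```text
a [604.5 164.5]
b [601.2 107.5]
c [ 429.  -189.7]
clip [654.1 -18.1]
sh_front [545.8  15.1]
sh_back [636.4   8.7]
cup [429.5 194.9]
purple [ 507.4 -253.2]
finTop1 [ 604.1 -156. ]
finTop2 [ 561.6 -154. ]
levTop1 [ 602.6 -132.3]
levTop2 [ 560.1 -126.2]
ptr [651.8 -68.1]
bridge_fr [ 534.9 -159.3]
bridge_bk [ 632.7 -165.2]
pan_fr_out [531.9 -67.7]
pan_fr_in [532.5 -56.4]
pan_bk_in [638.3 -60.5]
[ 5.94621504e+02  1.09831980e+01 -6.21479652e-02] [ 0.3 -1.1  0.6 -0.3  1.   1.  -8.1  0.3  1.  -0.8]
a [  0.3 153.9]
b [ 0.6 96.7]
c [-152.8 -210.6]
clip [ 61.2 -25.3]
sh_front [-49.   1.]
sh_back [41.9  0.3]
cup [-176.2  173.3]
purple [ -70.7 -269.1]
finTop1 [  19.9 -166.1]
finTop2 [ -22.7 -166.7]
levTop1 [  16.9 -142.5]
levTop2 [ -25.9 -139.1]
ptr [ 62.  -75.4]
bridge_fr [ -49.  -173.6]
bridge_bk [  49.  -173.4]
pan_fr_out [-57.8 -82.4]
pan_fr_in [-57.8 -71.1]
pan_bk_in [ 48.  -68.7]
```

```bash
cat >> h.py <<'E'
RK=np.array([594.6,11.0,-0.0621])
def rk2w(x,y,k=None):
    k=RK if k is None else k
    return k[:2]+np.array([[np.cos(k[2]),-np.sin(k[2])],[np.sin(k[2]),np.cos(k[2])]])@[x,y]
def w2rk(p,k=None):
    k=RK if k is None else k
    return np.array([[np.cos(k[2]),np.sin(k[2])],[-np.sin(k[2]),np.cos(k[2])]])@(np.array(p[:2])-k[:2])
def go(s,xyz,ydir):
    """shift/turn in tool axes to reach xyz, tool down, tool y along world angle ydir(rad)"""
    Rc=R.from_quat(s["orientation"]); y=np.array([np.cos(ydir),np.sin(ydir),0]); z=np.array([0,0,-1.])
    Rt=R.from_matrix(np.c_[np.cross(y,z),y,z])
    print("t",Rc.inv().apply(np.array(xyz)-s["ee_pos"]).round(1),"r",np.degrees((Rc.inv()*Rt).as_rotvec()).round(1))
E
python3 - <<'E'
from h import *; from bench import r
s=r.sense()
go(s,[429,-189.7,150],RK[2]); print(rk2w(0,38),rk2w(0,-189+70))
E
```

```text
t [ 370.5 -237.    88.6] r [ -0.   -0.1 -72.5]
[596.95828357  48.92675175] [ 587.21484883 -107.77061734]
```

servo_tool([
  {"tx": 40,"ty": -25,"tz": 0,"rz": -9,"claw": 0},
  {"tx": 90,"ty": -55,"tz": 0,"rz": -19,"claw": 0},
  {"tx": 140,"ty": -90,"tz": 10,"rz": -29,"claw": 0},
  {"tx": 190,"ty": -122,"tz": 20,"rz": -39,"claw": 0},
  {"tx": 240,"ty": -154,"tz": 30,"rz": -49,"claw": 0},
], newtons=15)

```text
invalid input
```

```bash
python3 - <<'E'
from h import *; from bench import r
s=r.sense()
print(s["clock"],s["ee_pos"])
go(s,[429,-189.7,180],RK[2])
E
```

```text
0.1 [ 126.71754023 -509.26207924  238.24201231]
t [ 370.5 -237.1   58.6] r [ -0.   -0.1 -72.5]
```

servo_tool([
  {"tx": 40,"ty": -25,"tz": 0,"rx": 0,"ry": 0,"rz": -9,"claw": 0},
  {"tx": 90,"ty": -55,"tz": 0,"rx": 0,"ry": 0,"rz": -19,"claw": 0},
  {"tx": 140,"ty": -90,"tz": 10,"rx": 0,"ry": 0,"rz": -29,"claw": 0},
  {"tx": 190,"ty": -122,"tz": 20,"rx": 0,"ry": 0,"rz": -39,"claw": 0},
  {"tx": 240,"ty": -154,"tz": 30,"rx": 0,"ry": 0,"rz": -49,"claw": 0},
], newtons=15)

```text
clock: 0.72
ee_pos: [323.4, -300.5, 208.4]
orientation: [0.851, 0.525, 0.0, 0.0]
ft_force: [1.1, -0.6, -0.4]
finger_gap: 0.997
grasp_force: 0.0
```

```bash
python3 - <<'E'
from h import *; from bench import r
s=r.sense()
print(s["clock"],s["ee_pos"])
go(s,[429,-189.7,180],RK[2])
E
```

```text
0.725 [ 323.40311591 -300.47726667  208.36899588]
t [146.4  44.5  28.4] r [  0.   -0.  -23.2]
```

servo_tool([
  {"tx": 45,"ty": 14,"tz": 8,"rx": 0,"ry": 0,"rz": -8,"claw": 0},
  {"tx": 90,"ty": 28,"tz": 18,"rx": 0,"ry": 0,"rz": -16,"claw": 0},
  {"tx": 130,"ty": 40,"tz": 25,"rx": 0,"ry": 0,"rz": -23.2,"claw": 0},
  {"tx": 146.4,"ty": 44.5,"tz": 28,"rx": 0,"ry": 0,"rz": -23.2,"claw": 0},
  {"tx": 146.4,"ty": 44.5,"tz": 28,"rx": 0,"ry": 0,"rz": -23.2,"claw": 0},
], newtons=15)

```text
clock: 1.35
ee_pos: [428.8, -191.2, 180.3]
orientation: [0.73, 0.684, -0.0, -0.0]
ft_force: [-0.4, -0.1, -0.6]
finger_gap: 1.0
grasp_force: 0.0
```

```bash
python3 - <<'E'
from h import *; from bench import r,vision
import pickle
s=r.sense(); c=vision.capture("wrist"); pickle.dump((s,c),open("w1.pkl","wb"))
cv2.imwrite("pics/w1.png",cv2.cvtColor(c["frame"],cv2.COLOR_RGB2BGR))
print(s["ee_pos"],c["K"],c["k1"],c["hand_eye"])
go(s,[429,-189.7,46],RK[2])
print("exp",w2px(c,[429,-189.7,80],s))
E
```

```text
[ 428.80593782 -191.16924468  180.31492583] [[319.53643973   0.         318.93865202]
 [  0.         319.53643973 196.5484836 ]
 [  0.           0.           1.        ]] 0.0024494174319304647 [[ 1.33553250e-03  9.63217532e-01  2.68719562e-01  6.90458352e+01]
 [ 9.99998710e-01 -1.52631362e-03  5.01047479e-04 -7.18319382e-01]
 [ 8.92768044e-04  2.68718547e-01 -9.63218327e-01 -1.44771698e+02]
 [ 0.00000000e+00  0.00000000e+00  0.00000000e+00  1.00000000e+00]]
t [  1.4   0.2 134.3] r [-0.  -0.  -0.2]
exp [320.23088694 195.638374  ]
```

View pics/w1.png

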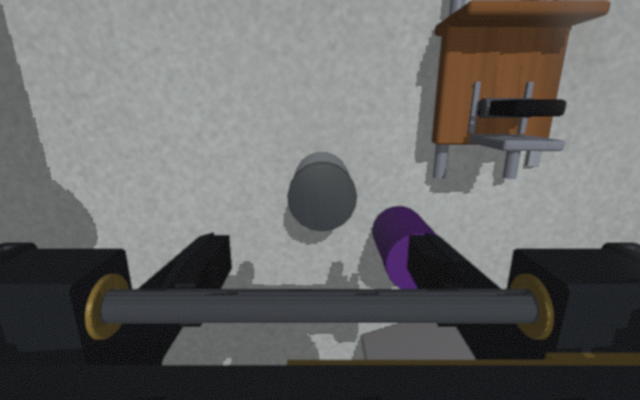

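The wrist view shows the lid centred at (322,195), about 1.5 mm to +x of where I expected it (320,196). The purple tin at (400,240) is clear of the fingers. Descending.

servo_tool([
  {"tx": 1.4,"ty": 1.7,"tz": 40,"rx": 0,"ry": 0,"rz": 0,"claw": 0},
  {"tx": 1.4,"ty": 1.7,"tz": 80,"rx": 0,"ry": 0,"rz": 0,"claw": 0},
  {"tx": 1.4,"ty": 1.7,"tz": 115,"rx": 0,"ry": 0,"rz": 0,"claw": 0},
  {"tx": 1.4,"ty": 1.7,"tz": 134,"rx": 0,"ry": 0,"rz": 0,"claw": 0},
  {"tx": 1.4,"ty": 1.7,"tz": 134,"rx": 0,"ry": 0,"rz": 0,"claw": 0},
])

```text
clock: 2.02
ee_pos: [429.5, -191.1, 46.0]
orientation: [0.731, 0.683, -0.0, -0.001]
ft_force: [0.2, -0.1, -0.8]
finger_gap: 1.0
grasp_force: 0.0
```

servo_tool([
  {"tx": 0,"ty": 0,"tz": 0,"rx": 0,"ry": 0,"rz": 0,"claw": 1},
  {"tx": 0,"ty": 0,"tz": 0,"rx": 0,"ry": 0,"rz": 0,"claw": 1},
  {"tx": 0,"ty": 0,"tz": 0,"rx": 0,"ry": 0,"rz": 0,"claw": 1},
  {"tx": 0,"ty": 0,"tz": 0,"rx": 0,"ry": 0,"rz": 0,"claw": 1},
  {"tx": 0,"ty": 0,"tz": 0,"rx": 0,"ry": 0,"rz": 0,"claw": 1},
], newtons=15)

```text
clock: 2.65
ee_pos: [430.6, -190.8, 47.1]
orientation: [0.73, 0.683, 0.0, 0.0]
ft_force: [-0.3, 1.2, 5.6]
finger_gap: 0.629
grasp_force: 15.0
```

servo_tool([
  {"tx": 0,"ty": 0,"tz": -20,"rx": 0,"ry": 0,"rz": 0,"claw": 1},
  {"tx": 0,"ty": 0,"tz": -50,"rx": 0,"ry": 0,"rz": 0,"claw": 1},
  {"tx": 0,"ty": 0,"tz": -85,"rx": 0,"ry": 0,"rz": 0,"claw": 1},
  {"tx": 0,"ty": 0,"tz": -115,"rx": 0,"ry": 0,"rz": 0,"claw": 1},
  {"tx": 0,"ty": 0,"tz": -128,"rx": 0,"ry": 0,"rz": 0,"claw": 1},
], newtons=15)

```text
clock: 3.28
ee_pos: [430.6, -190.7, 175.7]
orientation: [0.73, 0.683, 0.0, 0.001]
ft_force: [-1.1, 0.1, -2.0]
finger_gap: 0.635
grasp_force: 15.0
```

```bash
python3 - <<'E'
from h import *; from bench import r
s=r.sense(); print(s["ee_pos"],s["ft_force"])
go(s,[*rk2w(0,30),170],RK[2])
E
```

```text
[ 430.58416214 -190.72801086  175.70941442] [-1.11010247  0.1396783  -2.02159408]
t [242.2 150.    5.7] r [ 0.1  0.  -0.3]
```

servo_tool([
  {"tx": 17,"ty": 10,"tz": 0,"rx": 0,"ry": 0,"rz": 0,"claw": 1},
  {"tx": 48,"ty": 30,"tz": 0,"rx": 0,"ry": 0,"rz": 0,"claw": 1},
  {"tx": 80,"ty": 50,"tz": 0,"rx": 0,"ry": 0,"rz": 0,"claw": 1},
  {"tx": 112,"ty": 70,"tz": 0,"rx": 0,"ry": 0,"rz": 0,"claw": 1},
  {"tx": 144,"ty": 90,"tz": 0,"rx": 0,"ry": 0,"rz": 0,"claw": 1},
])

```text
clock: 3.9
ee_pos: [530.0, -51.7, 173.6]
orientation: [0.73, 0.683, -0.0, -0.001]
ft_force: [0.3, -0.4, -1.7]
finger_gap: 0.632
grasp_force: 15.0
```

servo_tool([
  {"tx": 32,"ty": 20,"tz": 0,"rx": 0,"ry": 0,"rz": 0,"claw": 1},
  {"tx": 60,"ty": 38,"tz": 0,"rx": 0,"ry": 0,"rz": 0,"claw": 1},
  {"tx": 83,"ty": 52,"tz": 2,"rx": 0,"ry": 0,"rz": -0.3,"claw": 1},
  {"tx": 98,"ty": 60,"tz": 5,"rx": 0,"ry": 0,"rz": -0.3,"claw": 1},
  {"tx": 98,"ty": 60,"tz": 5,"rx": 0,"ry": 0,"rz": -0.3,"claw": 1},
])

```text
clock: 4.53
ee_pos: [596.0, 41.3, 168.6]
orientation: [0.728, 0.685, -0.001, -0.001]
ft_force: [0.3, -0.6, -2.7]
finger_gap: 0.629
grasp_force: 15.0
```

```bash
python3 - <<'E'
from h import *; from bench import r,vision
import pickle
s=r.sense(); c=vision.capture("wrist"); pickle.dump((s,c),open("w2.pkl","wb"))
cv2.imwrite("pics/w2.png",cv2.cvtColor(c["frame"],cv2.COLOR_RGB2BGR))
print(s["ee_pos"],w2rk(s["ee_pos"]),s["finger_gap"])
for n,p in dict(a=(0,155,110),b=(0,97,110),wall=(0,190,90),clip=(62,-25,18)).items(): print(n,w2px(c,[*rk2w(*p[:2]),p[2]],s))
E
```

```text
[595.97622217  41.29846775 168.60831182] [-0.50675637 30.32547334] 0.6286985057235173
a [322.08626375   5.27172246]
b [321.56377609 111.40755912]
wall [322.18652858 -50.49881632]
clip [382.80847929 237.42774851]
```

View pics/w2.png

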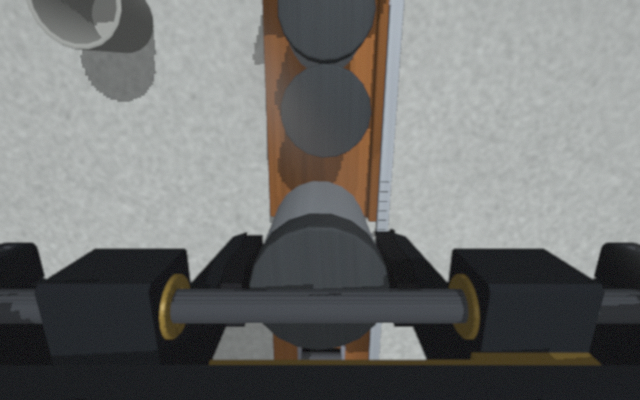

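```bash
python3 - <<'E'
from h import *
import pickle
s,c=pickle.load(open("w2.pkl","rb"))
for n,uv,z in [("b",(326.5,110),110),("bL",(281.5,110),110),("bR",(372,110),110),("bTop",(326.5,62),110),("bBot",(326.5,157),110),("aL",(278,12),110),("aR",(376,12),110),("aBot",(327,62),110),("shF",(271.5,218),30),("shB",(377,221),30),("cL",(250,275),125),("cR",(388,275),125)]:
    w=px2w(c,uv,z,s); print(n,w.round(1),w2rk(w).round(1))
f=cv2.cvtColor(c["frame"],cv2.COLOR_RGB2BGR)[0:230,230:430]
cv2.imwrite("pics/w2c.png",cv2.resize(f,None,fx=2.6,fy=2.6,interpolation=cv2.INTER_CUBIC))
E
```

```text
b [603.7 108.5 110. ] [ 3.  97.8]
bL [576.1 110.1 110. ] [-24.6  97.8]
bR [631.6 106.8 110. ] [31.  97.9]
bTop [605.1 135.8 110. ] [  2.8 125.2]
bBot [602.2  79.5 110. ] [ 3.3 68.9]
aL [579.  163.8 110. ] [-25.1 151.5]
aR [634.6 160.5 110. ] [ 30.7 151.7]
aBot [605.4 135.8 110. ] [  3.1 125.2]
shF [548.6  13.1  30. ] [-46.1  -0.7]
shB [647.3   4.4  30. ] [53.  -3.3]
cL [547.7   7.  125. ] [-46.6  -6.9]
cR [638.2   1.8 125. ] [44.1 -6.5]
```

servo_tool([
  {"tx": 4,"ty": 4,"tz": 20,"rx": 0,"ry": 0,"rz": 0,"claw": 1},
  {"tx": 4,"ty": 4,"tz": 45,"rx": 0,"ry": 0,"rz": 0,"claw": 1},
  {"tx": 4,"ty": 4,"tz": 68,"rx": 0,"ry": 0,"rz": 0,"claw": 1},
  {"tx": 4,"ty": 4,"tz": 85,"rx": 0,"ry": 0,"rz": 0,"claw": 1},
  {"tx": 4,"ty": 4,"tz": 85,"rx": 0,"ry": 0,"rz": 0,"claw": 1},
])

```text
clock: 5.2
ee_pos: [599.7, 44.3, 83.2]
orientation: [0.729, 0.685, -0.001, -0.001]
ft_force: [0.8, -0.5, -1.6]
finger_gap: 0.632
grasp_force: 15.0
```

```bash
python3 - <<'E'
from h import *; from bench import r,vision
import pickle
s=r.sense(); c=vision.capture("wrist"); pickle.dump((s,c),open("w3.pkl","wb"))
cv2.imwrite("pics/w3.png",cv2.cvtColor(c["frame"],cv2.COLOR_RGB2BGR))
print(s["ee_pos"],w2rk(s["ee_pos"]),s["finger_gap"],s["ft_force"])
E
```

```text
[599.74461634  44.33353272  83.21445977] [ 3.06601749 33.58855486] 0.6322160511394198 [ 0.78353598 -0.4909665  -1.62234821]
```

View pics/w3.png

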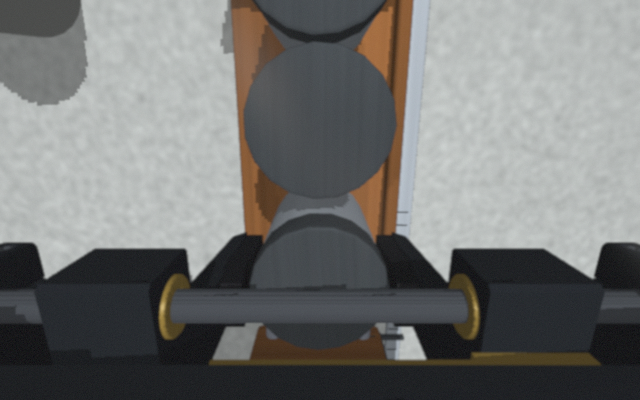

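b is centred at (320,119) and c at (319.5,280), so x is aligned within about 0.5 mm. Next is the y gap.

```bash
python3 - <<'E'
from h import *
import pickle
s,c=pickle.load(open("w3.pkl","rb"))
for n,uv,z in [("bL",(244,119),110),("bR",(396,119),110),("bTop",(320,41),110),("bBot",(320,197.5),110),("cTop",(320,213),116),("cBot",(320,348),116),("cL",(251,283),116),("cR",(388,283),116)]:
    w=px2w(c,uv,z,s); print(n,w2rk(w).round(1))
go(s,[*rk2w(3.2,38.5),83.2],RK[2])
E
```

```text
bL [-24.6  98.6]
bR [30.  98.7]
bTop [  2.6 124.2]
bBot [ 2.8 69.3]
cTop [ 2.8 65.1]
cBot [2.9 5.5]
cL [-24.3  36. ]
cR [29.6 36.2]
t [4.9 0.1 0. ] r [-0.2 -0.  -0. ]
```

servo_tool([
  {"tx": 0,"ty": 0,"tz": 2,"rx": 0,"ry": 0,"rz": 0,"claw": 1},
  {"tx": 1.5,"ty": 0,"tz": 4,"rx": 0,"ry": 0,"rz": 0,"claw": 1},
  {"tx": 3,"ty": 0,"tz": 5,"rx": 0,"ry": 0,"rz": 0,"claw": 1},
  {"tx": 4.5,"ty": 0,"tz": 5,"rx": 0,"ry": 0,"rz": 0,"claw": 1},
  {"tx": 5,"ty": 0,"tz": 5,"rx": 0,"ry": 0,"rz": 0,"claw": 1},
])

```text
clock: 5.88
ee_pos: [600.8, 49.7, 79.8]
orientation: [0.729, 0.685, 0.0, 0.0]
ft_force: [-0.8, 0.1, -2.0]
finger_gap: 0.627
grasp_force: 15.0
```

```bash
python3 - <<'E'
from h import *; from bench import r,vision
import pickle
s=r.sense(); c=vision.capture("wrist"); pickle.dump((s,c),open("w4.pkl","wb"))
cv2.imwrite("pics/w4.png",cv2.resize(cv2.cvtColor(c["frame"],cv2.COLOR_RGB2BGR)[100:400,220:420],None,fx=2,fy=2))
print(s["ee_pos"],w2rk(s["ee_pos"]),s["finger_gap"],s["ft_force"])
E
```

```text
[600.83142286  49.65860169  79.80289578] [ 3.82025481 38.97080662] 0.6271759787637771 [-0.75645199  0.08963169 -1.96940914]
```

View pics/w4.png

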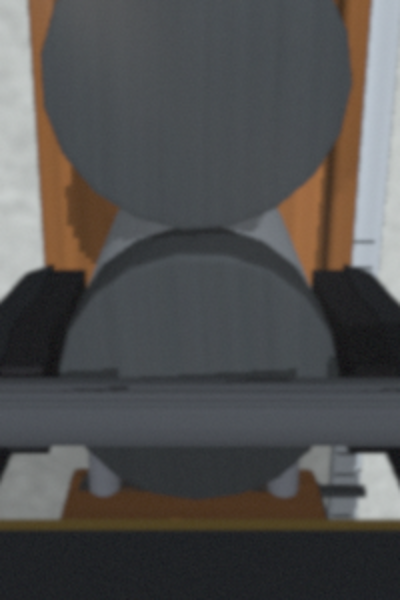

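```bash
python3 - <<'E'
from h import *
import pickle
s,c=pickle.load(open("w4.pkl","rb"))
for n,uv,z in [("bL",(242,140),110),("bR",(395.5,140),110),("bBot",(318.5,213.5),110),("cTop",(318,225),113),("cBot",(318,348.5),113),("cL",(250,288),113),("cR",(386.5,288),113),("clip",(391,345),18)]:
    w=px2w(c,uv,z,s); print(n,w2rk(w).round(1))
E
```

```text
bL [-24.3  96.8]
bR [30.1 96.9]
bBot [ 2.9 69.4]
cTop [ 2.7 65.9]
cBot [ 2.7 11. ]
cL [-24.1  39.4]
cR [29.7 39.6]
clip [ 58.7 -68.2]
```

servo_tool([
  {"tx": 1,"ty": 0,"tz": 0.5,"rx": 0,"ry": 0,"rz": 0,"claw": 1},
  {"tx": 2,"ty": 0,"tz": 1,"rx": 0,"ry": 0,"rz": 0,"claw": 1},
  {"tx": 2,"ty": 0,"tz": 1.7,"rx": 0,"ry": 0,"rz": 0,"claw": 1},
  {"tx": 2,"ty": 0,"tz": 2.5,"rx": 0,"ry": 0,"rz": 0,"claw": 1},
  {"tx": 2,"ty": 0,"tz": 2.5,"rx": 0,"ry": 0,"rz": 0,"claw": 1},
])

```text
clock: 6.55
ee_pos: [600.9, 51.5, 77.2]
orientation: [0.729, 0.685, 0.0, 0.0]
ft_force: [-0.2, 1.1, -1.3]
finger_gap: 0.631
grasp_force: 15.0
```

servo_tool([
  {"tx": 0,"ty": 0,"tz": 0.3,"rx": 0,"ry": 0,"rz": 0,"claw": 1},
  {"tx": 0,"ty": 0,"tz": 0.6,"rx": 0,"ry": 0,"rz": 0,"claw": 1},
  {"tx": 0,"ty": 0,"tz": 0.9,"rx": 0,"ry": 0,"rz": 0,"claw": 1},
  {"tx": 0,"ty": 0,"tz": 1.2,"rx": 0,"ry": 0,"rz": 0,"claw": 1},
  {"tx": 0,"ty": 0,"tz": 1.2,"rx": 0,"ry": 0,"rz": 0,"claw": 1},
])

```text
clock: 7.18
ee_pos: [601.0, 51.5, 77.2]
orientation: [0.729, 0.685, 0.0, 0.0]
ft_force: [-4.3, -0.4, 8.6]
finger_gap: 0.631
grasp_force: 15.0
```

servo_tool([
  {"tx": 0,"ty": 0,"tz": -0.8,"rx": 0,"ry": 0,"rz": 0,"claw": 1},
  {"tx": 0,"ty": 0,"tz": -0.8,"rx": 0,"ry": 0,"rz": 0,"claw": 0.25},
  {"tx": 0,"ty": 0,"tz": -0.8,"rx": 0,"ry": 0,"rz": 0,"claw": 0.2},
  {"tx": 0,"ty": 0,"tz": -0.8,"rx": 0,"ry": 0,"rz": 0,"claw": 0.1},
  {"tx": 0,"ty": 0,"tz": -0.8,"rx": 0,"ry": 0,"rz": 0,"claw": 0.05},
])

```text
clock: 7.8
ee_pos: [600.9, 51.5, 76.7]
orientation: [0.729, 0.685, -0.0, -0.0]
ft_force: [-0.1, -0.8, -0.2]
finger_gap: 0.943
grasp_force: 0.0
```

servo_tool([
  {"tx": 0,"ty": 0,"tz": -15,"rx": 0,"ry": 0,"rz": 0,"claw": 0},
  {"tx": 0,"ty": 0,"tz": -40,"rx": 0,"ry": 0,"rz": 0,"claw": 0},
  {"tx": 0,"ty": 0,"tz": -75,"rx": 0,"ry": 0,"rz": 0,"claw": 0},
  {"tx": 0,"ty": 0,"tz": -110,"rx": 0,"ry": 0,"rz": 0,"claw": 0},
  {"tx": 0,"ty": 0,"tz": -130,"rx": 0,"ry": 0,"rz": 0,"claw": 0},
])

```text
clock: 8.43
ee_pos: [601.4, 51.5, 210.0]
orientation: [0.729, 0.685, 0.001, 0.001]
ft_force: [-0.2, -0.6, -1.4]
finger_gap: 0.999
grasp_force: 0.0
```

```bash
python3 - <<'E'
from h import *; from bench import r
s=r.sense(); print(s["ee_pos"],s["ft_force"])
go(s,[*rk2w(3,-60),208],RK[2]); print(w2rk(s["ee_pos"]))
E
```

```text
[601.35185646  51.51863809 210.01455244] [-0.23631571 -0.62478951 -1.35855843]
t [-100.9   -1.3    2. ] r [0.2 0.  0. ]
[ 4.2242512 40.8595558]
```

servo_tool([
  {"tx": -15,"ty": 0,"tz": 0,"rx": 0,"ry": 0,"rz": 0,"claw": 0},
  {"tx": -50,"ty": 0,"tz": 0,"rx": 0,"ry": 0,"rz": 0,"claw": 0},
  {"tx": -90,"ty": 0,"tz": 0,"rx": 0,"ry": 0,"rz": 0,"claw": 0},
  {"tx": -120,"ty": 0,"tz": 0,"rx": 0,"ry": 0,"rz": 0,"claw": 0},
  {"tx": -120,"ty": 0,"tz": 0,"rx": 0,"ry": 0,"rz": 0,"claw": 0},
])

```text
clock: 9.05
ee_pos: [592.9, -70.6, 205.9]
orientation: [0.73, 0.684, -0.0, -0.001]
ft_force: [-0.3, 0.6, -0.9]
finger_gap: 1.0
grasp_force: 0.0
```

```bash
python3 - <<'E'
from h import *; from bench import r,vision
import pickle
s=r.sense(); c=vision.capture("wrist"); pickle.dump((s,c),open("w5.pkl","wb"))
f=cv2.cvtColor(c["frame"],cv2.COLOR_RGB2BGR)[0:290,220:420]
cv2.imwrite("pics/w5.png",cv2.resize(f,None,fx=2.06,fy=2.06,interpolation=cv2.INTER_CUBIC)); cv2.imwrite("pics/w5.png",cv2.resize(f,(400,580),interpolation=cv2.INTER_CUBIC))
print(s["ee_pos"],w2rk(s["ee_pos"]))
E
```

```text
[592.90120838 -70.59638664 205.9202106 ] [  3.36836236 -81.54452981]
```

View pics/w5.png

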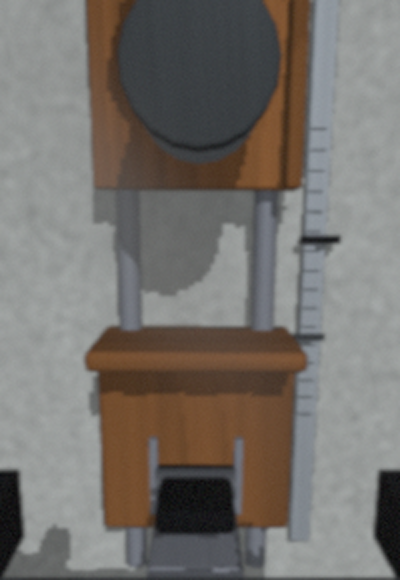

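```bash
python3 - <<'E'
from h import *
import pickle
s,c=pickle.load(open("w5.pkl","rb"))
for n,(u,v),z in [("clip",(320,239.5),9),("clip",(320,239.5),14),("ptr",(307,337),12.5),("shF",(95,188),30),("shB",(302,188),30),("panIn L",(88,365),75),("finL",(148,570),96),("lev L",(157,480),96),("lev top far",(195,478),96),("lev L2",(155,532),96),("lev R2",(237,530),96),("fin topfar",(195,533),96),("cL",(119,58),110),("cR",(281,58),110),("cBot",(200,152),110)]:
    w=px2w(c,(u/2+219.75,v/2-.25),z,s); print(n,w.round(1),w2rk(w).round(1))
E
```

```text
clip [658.4 -17.7   9. ] [ 65.4 -24.7]
clip [657.5 -17.5  14. ] [ 64.5 -24.5]
ptr [650.2 -68.   12.5] [ 60.4 -75.4]
shF [547.6  14.1  30. ] [-47.1   0.1]
shB [646.3   7.8  30. ] [51.8 -0. ]
panIn L [543.4 -62.2  75. ] [-46.5 -76.2]
finL [ 564. -153.   96.] [ -20.3 -165.6]
lev L [ 571.6 -109.9   96. ] [ -15.5 -122.1]
lev top far [ 587.9 -110.    96. ] [   0.8 -121.2]
lev L2 [ 568.7 -134.5   96. ] [ -16.8 -146.8]
lev R2 [ 604.8 -135.7   96. ] [  19.3 -145.8]
fin topfar [ 586.2 -136.1   96. ] [   0.8 -147.3]
cL [572.6  51.6 110. ] [-24.5  39.2]
cR [627.7  48.1 110. ] [30.7 39.1]
cBot [598.2  19.8 110. ] [3.1 9.1]
```

```bash
python3 - <<'E'
from h import *; from bench import r
s=r.sense(); print(s["qpos"])
go(s,[*rk2w(2,-151.9),140],RK[2]-np.pi/2)
E
```

```text
[-3.12245590e-01  4.97326302e-01  1.31529453e+00  1.35445227e-04
  1.33030535e+00 -2.48735738e-01]
t [-71.8  -1.3  66.1] r [-0.1  0.  89.9]
```

servo_tool([
  {"tx": -7,"ty": 0,"tz": 0,"rx": 0,"ry": 0,"rz": 9,"claw": 0.2},
  {"tx": -14,"ty": 0,"tz": 0,"rx": 0,"ry": 0,"rz": 18,"claw": 0.375},
  {"tx": -21,"ty": 0,"tz": 0,"rx": 0,"ry": 0,"rz": 27,"claw": 0.375},
  {"tx": -28,"ty": 0,"tz": 0,"rx": 0,"ry": 0,"rz": 36,"claw": 0.375},
  {"tx": -36,"ty": 0,"tz": 0,"rx": 0,"ry": 0,"rz": 45,"claw": 0.375},
])

```text
clock: 9.72
ee_pos: [591.2, -103.3, 206.5]
orientation: [0.936, 0.352, -0.0, -0.0]
ft_force: [0.0, 0.4, -1.0]
finger_gap: 0.625
grasp_force: 0.0
```

```bash
python3 - <<'E'
from h import *; from bench import r
s=r.sense(); print(s["ee_pos"],s["finger_gap"])
go(s,[*rk2w(2,-151.9),140],RK[2]-np.pi/2)
E
```

```text
[ 591.21012685 -103.26901875  206.45109912] 0.6245498698437035
t [-27.7  25.6  66.4] r [-0.   0.  44.8]
```

servo_tool([
  {"tx": -7,"ty": 6,"tz": 12,"rx": 0,"ry": 0,"rz": 10,"claw": 0.375},
  {"tx": -15,"ty": 13,"tz": 28,"rx": 0,"ry": 0,"rz": 20,"claw": 0.375},
  {"tx": -21,"ty": 20,"tz": 45,"rx": 0,"ry": 0,"rz": 30,"claw": 0.375},
  {"tx": -27.7,"ty": 25.6,"tz": 60,"rx": 0,"ry": 0,"rz": 40,"claw": 0.375},
  {"tx": -27.7,"ty": 25.6,"tz": 66,"rx": 0,"ry": 0,"rz": 44.8,"claw": 0.375},
])

```text
clock: 10.35
ee_pos: [587.0, -141.0, 139.5]
orientation: [1.0, -0.031, -0.001, -0.0]
ft_force: [-0.8, 1.0, 1.2]
finger_gap: 0.63
grasp_force: 0.0
```

```bash
python3 - <<'E'
from h import *; from bench import r,vision
import pickle
s=r.sense(); c=vision.capture("wrist"); pickle.dump((s,c),open("w6.pkl","wb"))
cv2.imwrite("pics/w6.png",cv2.cvtColor(c["frame"],cv2.COLOR_RGB2BGR))
print(s["ee_pos"],w2rk(s["ee_pos"]),s["finger_gap"])
go(s,[*rk2w(2,-151.9),57],RK[2]-np.pi/2)
for n,p in dict(fin=(2,-169.4,96),lev=(2,-143.4,96),ptr=(64,-75.4,12.5),clip=(64,-24.6,10)).items(): print(n,w2px(c,[*rk2w(*p[:2]),p[2]],s))
E
```

```text
[ 587.04889568 -141.04811553  139.47305022] [   1.8995714  -152.22365204] 0.6295054149795264
t [ 0.3 -0.3 82.5] r [-0.   0.1  0. ]
fin [346.27385052 220.44056835]
lev [304.676565  220.3310375]
ptr [225.92337499 114.32750933]
clip [165.64382571 114.09242748]
```

View pics/w6.png

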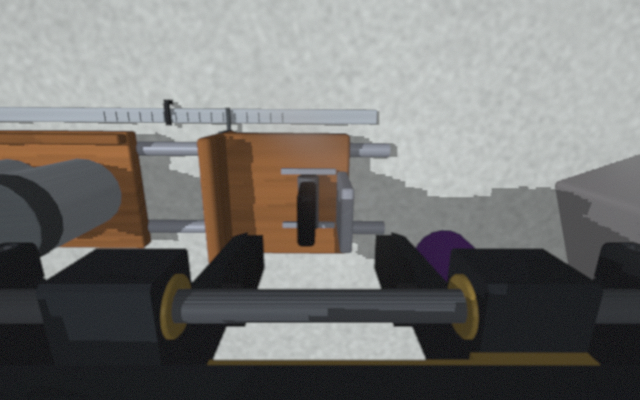

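Clip at (168,113), pointer at (228,118), lever at (307,211), fin at (345,212). The fingers straddle the lever and fin with room on both sides. Descending.

servo_tool([
  {"tx": 0,"ty": 0,"tz": 20,"rx": 0,"ry": 0,"rz": 0,"claw": 0.375},
  {"tx": 2,"ty": 0,"tz": 45,"rx": 0,"ry": 0,"rz": 0,"claw": 0.375},
  {"tx": 2,"ty": 0,"tz": 68,"rx": 0,"ry": 0,"rz": 0,"claw": 0.375},
  {"tx": 2,"ty": 0,"tz": 82,"rx": 0,"ry": 0,"rz": 0,"claw": 0.375},
  {"tx": 2,"ty": 0,"tz": 82,"rx": 0,"ry": 0,"rz": 0,"claw": 0.375},
])

```text
clock: 11.02
ee_pos: [589.3, -141.3, 58.2]
orientation: [1.0, -0.029, -0.001, -0.0]
ft_force: [-0.3, 0.3, 0.4]
finger_gap: 0.628
grasp_force: 0.0
```

```bash
cat > ptr.py <<'E'
from h import *; from bench import r,vision
s=r.sense(); c=vision.capture("wrist")
import pickle; pickle.dump((s,c),open("last.pkl","wb"))
g=cv2.cvtColor(c["frame"],cv2.COLOR_RGB2GRAY).astype(int)
t=w2rk(s["ee_pos"]); print("tcp rk",t.round(2),"z",s["ee_pos"][2].round(1),"gap",s["finger_gap"]*88,"F",s["ft_force"].round(1),"grip",s["grasp_force"])
uc=w2px(c,[*rk2w(64,-24.6),10],s); print("clip exp",uc.round(1))
for x in (58,61,64,67,70,73):
    a=w2px(c,[*rk2w(x,-95),10],s);b=w2px(c,[*rk2w(x,0),10],s); v=int(round((a[1]+b[1])/2))
    if not 0<=v<400: print(x,"out",v);continue
    lo,hi=int(max(0,min(a[0],b[0]))),int(min(640,max(a[0],b[0])))
    row=g[v-1:v+2,lo:hi].mean(0); dk=[(i+lo,int(k)) for i,k in enumerate(row) if k<75]
    print("x",x,"row",v,"dark",dk)
E
python3 ptr.py
```

```text
tcp rk [   4.12 -152.29] z 58.2 gap 55.23086204436224 F [-0.3  0.3  0.4] grip 0.0
clip exp [102.2 120.4]
x 58 row 131 dark [(103, 69), (104, 48), (105, 42), (106, 44), (107, 43), (108, 38), (109, 28), (110, 22), (111, 34), (112, 69), (192, 69), (193, 56), (194, 64)]
x 61 row 126 dark [(102, 62), (103, 46), (104, 45), (105, 45), (106, 43), (107, 41), (108, 31), (109, 21), (110, 32), (111, 69), (192, 64), (193, 53), (194, 70)]
x 64 row 121 dark [(101, 69), (102, 48), (103, 45), (104, 45), (105, 47), (106, 42), (107, 32), (108, 21), (109, 30), (110, 64), (191, 70), (192, 55), (193, 61)]
x 67 row 115 dark [(101, 53), (102, 46), (103, 48), (104, 45), (105, 42), (106, 32), (107, 20), (108, 30), (109, 64), (191, 63), (192, 53), (193, 72)]
x 70 row 110 dark [(100, 56), (101, 48), (102, 47), (103, 46), (104, 44), (105, 36), (106, 20), (107, 23), (108, 61)]
x 73 row 105 dark [(100, 57), (101, 48), (102, 48), (103, 44), (104, 37), (105, 31), (106, 21), (107, 19), (108, 44), (109, 67), (112, 71), (113, 61), (114, 70)]
```

servo_tool([
  {"tx": 0,"ty": -3,"tz": 0,"rx": 0,"ry": 0,"rz": 0,"claw": 0.375},
  {"tx": 0,"ty": -7,"tz": 0,"rx": 0,"ry": 0,"rz": 0,"claw": 0.375},
  {"tx": 0,"ty": -12,"tz": 0,"rx": 0,"ry": 0,"rz": 0,"claw": 0.375},
  {"tx": 0,"ty": -17,"tz": 0,"rx": 0,"ry": 0,"rz": 0,"claw": 0.375},
  {"tx": 0,"ty": -22,"tz": 0,"rx": 0,"ry": 0,"rz": 0,"claw": 0.375},
], newtons=25)

```text
clock: 11.7
ee_pos: [591.2, -119.8, 59.3]
orientation: [1.0, -0.029, 0.001, 0.0]
ft_force: [2.0, -4.1, 2.7]
finger_gap: 0.624
grasp_force: 2.2
```

```bash
python3 ptr.py
```

```text
tcp rk [   4.72 -130.8 ] z 59.3 gap 54.93622345789031 F [ 2.  -4.1  2.7] grip 2.1638183563482016
clip exp [139.9 122.1]
x 58 row 133 dark [(141, 51), (142, 44), (143, 44), (144, 41), (145, 39), (146, 31), (147, 25), (148, 54), (203, 71), (204, 58), (205, 63)]
x 61 row 127 dark [(139, 61), (140, 48), (141, 45), (142, 44), (143, 46), (144, 42), (145, 32), (146, 30), (147, 56), (203, 65), (204, 57)]
x 64 row 122 dark [(138, 72), (139, 50), (140, 48), (141, 46), (142, 47), (143, 45), (144, 37), (145, 27), (146, 40), (147, 73), (202, 70), (203, 57), (204, 64)]
x 67 row 117 dark [(138, 70), (139, 49), (140, 47), (141, 47), (142, 47), (143, 41), (144, 29), (145, 33), (146, 64), (202, 65), (203, 56), (204, 71)]
x 70 row 112 dark [(138, 58), (139, 46), (140, 48), (141, 49), (142, 44), (143, 31), (144, 29), (145, 56)]
x 73 row 106 dark [(138, 59), (139, 50), (140, 45), (141, 44), (142, 41), (143, 31), (144, 25), (145, 30), (146, 46), (147, 50), (148, 43), (149, 45), (150, 69)]
```

servo_tool([
  {"tx": 0,"ty": -6,"tz": 0.5,"rx": 0,"ry": 0,"rz": 0,"claw": 0.375},
  {"tx": 0,"ty": -12,"tz": 1,"rx": 0,"ry": 0,"rz": 0,"claw": 0.375},
  {"tx": 0,"ty": -18,"tz": 1.5,"rx": 0,"ry": 0,"rz": 0,"claw": 0.375},
  {"tx": -1,"ty": -24,"tz": 2,"rx": 0,"ry": 0,"rz": 0,"claw": 0.375},
  {"tx": -1,"ty": -30,"tz": 2,"rx": 0,"ry": 0,"rz": 0,"claw": 0.375},
])

```text
clock: 12.38
ee_pos: [591.6, -89.4, 56.7]
orientation: [1.0, -0.029, 0.0, 0.0]
ft_force: [3.3, -4.1, 1.6]
finger_gap: 0.624
grasp_force: 2.2
```

```bash
python3 ptr.py; python3 - <<'E'
from h import *; import pickle
s,c=pickle.load(open("last.pkl","rb"))
for z in (8,10,12): print(z,w2px(c,[*rk2w(64,-24.6),z],s))
for y in (-33,-30,-27,-24.6): print("ptr",y,w2px(c,[*rk2w(64,y),12.5],s))
E
```

```text
tcp rk [   3.29 -100.41] z 56.7 gap 54.91122902286544 F [ 3.3 -4.1  1.6] grip 2.1891970792785287
clip exp [189.3 120. ]
x 58 row 131 dark [(190, 49), (191, 44), (192, 44), (193, 42), (194, 37), (195, 34), (196, 44), (197, 66), (202, 63), (203, 58)]
x 61 row 125 dark [(188, 63), (189, 49), (190, 45), (191, 45), (192, 46), (193, 41), (194, 35), (195, 35), (196, 55), (197, 74), (201, 70), (202, 55), (203, 66)]
x 64 row 120 dark [(187, 73), (188, 54), (189, 47), (190, 46), (191, 46), (192, 45), (193, 40), (194, 34), (195, 44), (196, 67), (201, 65), (202, 60)]
x 67 row 115 dark [(188, 59), (189, 47), (190, 46), (191, 46), (192, 45), (193, 37), (194, 36), (195, 55), (196, 73), (200, 72), (201, 57), (202, 65)]
x 70 row 110 dark [(188, 52), (189, 48), (190, 50), (191, 48), (192, 42), (193, 34), (194, 50)]
x 73 row 104 dark [(188, 55), (189, 47), (190, 47), (191, 44), (192, 39), (193, 31), (194, 30), (195, 37), (196, 43), (197, 56)]
8 [190.63488395 119.83738105]
10 [189.3046131 119.9720245]
12 [187.94654989 120.10947305]
ptr -33 [202.20454483 120.23223761]
ptr -30 [196.99002852 120.20091675]
ptr -27 [191.77499779 120.16949457]
ptr -24.6 [187.60258916 120.14428379]
```

```bash
python3 - <<'E'
from h import *; import pickle
s5,c5=pickle.load(open("w5.pkl","rb")); s6,c6=pickle.load(open("w6.pkl","rb")); s,c=pickle.load(open("last.pkl","rb"))
def cen(s,c,u0,u1,v):
    g=255-cv2.cvtColor(c["frame"],cv2.COLOR_RGB2GRAY).astype(float)[v-1:v+2,u0:u1].mean(0); return g
# w5: vertical profiles
g5=cv2.cvtColor(c5["frame"],cv2.COLOR_RGB2GRAY)
print("clip5 rows112-128 col378-384",g5[112:128,378:385].mean(1).astype(int))
print("ptr5 rows160-176 col370-376",g5[160:177,370:377].mean(1).astype(int))
g6=cv2.cvtColor(c6["frame"],cv2.COLOR_RGB2GRAY)
print("w6 clip 160-178 r111-115",g6[111:116,160:179].mean(0).astype(int))
print("w6 ptr 220-236 r117-119",g6[116:120,220:237].mean(0).astype(int))
E
```

```text
clip5 rows112-128 col378-384 [149 148 145 139 133 111  71  33  30  56  82  93 100 117 131 139]
ptr5 rows160-176 col370-376 [139 138 129 119 129 134 115  81  62  66  83  94 104 122 129 123 118]
w6 clip 160-178 r111-115 [176 173 160 126  82  53  44  44  36  42  69  99 119 130 135 139 155 170
 176]
w6 ptr 220-236 r117-119 [174 167 150 138 145 139 112  86  74  68  78  98 110 113 115 129 154]
```

```bash
python3 - <<'E'
from h import *; import pickle
s,c=pickle.load(open("last.pkl","rb"))
def at(tcp,z): 
    t=dict(s); t["ee_pos"]=np.array([*rk2w(*tcp),z]); return t
s6,c6=pickle.load(open("w6.pkl","rb"))
V=[("w6",s6,(228.5,118),(163.7,170,113)),("1",at((4.12,-152.29),58.2),(192.3,121),(101.4,110,121)),("2",at((4.72,-130.8),59.3),(203.1,122),(138.4,146.3,122)),("3",at((3.29,-100.41),56.7),(201.7,120),(187.8,195.5,120))]
for n,t,p,(l,rr,v) in V:
    print(n,"ptr y",w2rk(px2w(c,p,12.5,t))[1].round(2),"clip L/R edge",[[w2rk(px2w(c,(u,v),z,t))[1].round(2) for z in (7,10,13,16)] for u in (l,rr)])
E
```

```text
w6 ptr y -77.3 clip L/R edge [[np.float64(-21.68), np.float64(-23.09), np.float64(-24.51), np.float64(-25.93)], [np.float64(-26.96), np.float64(-28.32), np.float64(-29.68), np.float64(-31.04)]]
1 ptr y -78.55 clip L/R edge [[np.float64(-22.16), np.float64(-24.15), np.float64(-26.14), np.float64(-28.13)], [np.float64(-27.29), np.float64(-29.2), np.float64(-31.12), np.float64(-33.03)]]
2 ptr y -62.89 clip L/R edge [[np.float64(-22.05), np.float64(-23.71), np.float64(-25.36), np.float64(-27.02)], [np.float64(-26.8), np.float64(-28.38), np.float64(-29.97), np.float64(-31.55)]]
3 ptr y -32.72 clip L/R edge [[np.float64(-22.52), np.float64(-23.72), np.float64(-24.92), np.float64(-26.12)], [np.float64(-27.08), np.float64(-28.21), np.float64(-29.34), np.float64(-30.47)]]
```

Two estimates put the remaining travel at about 5.0 to 5.3 mm, so I'm pushing 5.1.

servo_tool([
  {"tx": 0,"ty": -1.5,"tz": 0,"rx": 0,"ry": 0,"rz": 0,"claw": 0.375},
  {"tx": 0,"ty": -3,"tz": 0,"rx": 0,"ry": 0,"rz": 0,"claw": 0.375},
  {"tx": 0,"ty": -4.5,"tz": 0,"rx": 0,"ry": 0,"rz": 0,"claw": 0.375},
  {"tx": 0,"ty": -5.1,"tz": 0,"rx": 0,"ry": 0,"rz": 0,"claw": 0.375},
  {"tx": 0,"ty": -5.1,"tz": 0,"rx": 0,"ry": 0,"rz": 0,"claw": 0.375},
])

```text
clock: 13.05
ee_pos: [591.7, -84.6, 56.7]
orientation: [1.0, -0.029, -0.0, -0.0]
ft_force: [2.2, -4.4, -0.4]
finger_gap: 0.62
grasp_force: 1.6
```

```bash
python3 ptr.py; python3 - <<'E'
from h import *; import pickle
s,c=pickle.load(open("last.pkl","rb")); g=cv2.cvtColor(c["frame"],cv2.COLOR_RGB2GRAY)
print(g[98:150:3,185:215:1])
E
```

```text
tcp rk [  3.09 -95.64] z 56.7 gap 54.58154061915917 F [ 2.2 -4.4 -0.4] grip 1.6481293467222713
clip exp [197.5 119.6]
x 58 row 130 dark [(202, 61), (203, 47), (204, 61)]
x 61 row 125 dark [(201, 70), (202, 54), (203, 50), (204, 73)]
x 64 row 120 dark [(201, 63), (202, 47), (203, 60)]
x 67 row 115 dark [(200, 72), (201, 56), (202, 50), (203, 70)]
x 70 row 109 dark [(197, 73), (198, 73), (199, 70), (200, 58), (201, 46), (202, 64)]
x 73 row 104 dark [(196, 53), (197, 47), (198, 45), (199, 45), (200, 39), (201, 33), (202, 33), (203, 47), (204, 58), (205, 68)]
[[204 205 205 205 203 204 204 202 193 166 140 128 129 131 132 129 131 133
  141 148 162 184 203 212 215 216 216 216 217 216]
 [207 206 206 205 205 203 204 202 190 151 100  59  48  46  48  44  37  25
   24  19  59 112 162 189 198 200 201 203 207 213]
 [212 211 210 208 207 205 203 195 171 127  78  51  47  46  46  38  32  31
   44  50  60  85 116 135 141 141 139 142 158 191]
 [214 213 212 212 211 209 209 205 191 144  88  54  47  49  48  40  35  60
  103 131 144 147 144 141 140 141 138 139 139 139]
 [178 179 177 178 178 178 177 177 167 
[... 1012 characters left out ...]
125  97  82  83  78  63
   57  94 148 183 183 170 165 163 153 142 138 139]
 [211 213 213 215 216 217 215 214 215 214 211 202 169 127  94  83  80  66
   65 111 174 207 216 215 214 207 187 157 143 137]
 [206 209 211 212 214 215 214 213 211 203 197 184 154 116  83  71  67  63
   51  76 125 168 193 198 205 209 203 176 148 135]
 [181 171 160 150 137 119 100  85  69  58  52  48  46  48  49  55  58  57
   60  57  62  61  59  62  66  77  92 113 128 134]
 [ 74  64  52  51  49  56  58  60  61  63  65  66  66  67  65  66  67  64
   68  66  65  66  65  66  64  64  63  62  65  70]
 [ 57  59  58  60  72  87  91  94  95  94  96  95  95  94  94  93  91  93
   93  95  93  94  91  96  93  93  93  92  93  90]]
```

```bash
python3 - <<'E'
import pickle,cv2,numpy as np
b=lambda f:cv2.cvtColor(pickle.load(open(f,"rb"))[1]["frame"],cv2.COLOR_RGB2BGR)
z=lambda im,k:cv2.resize(im,None,fx=k,fy=k,interpolation=cv2.INTER_NEAREST)
A=z(b("last.pkl")[90:150,170:230],6)          # 360x360
B=z(b("w6.pkl")[95:135,155:245],4)            # 160x360
C=z(b("w5.pkl")[105:185,355:395],4)           # 320x160
H=np.zeros((580,560,3),np.uint8); H[:360,:360]=A; H[370:530,:360]=B; H[:320,380:540]=C
cv2.imwrite("pics/cmp.png",H)
E
```

```text
(no output)
```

View pics/cmp.png

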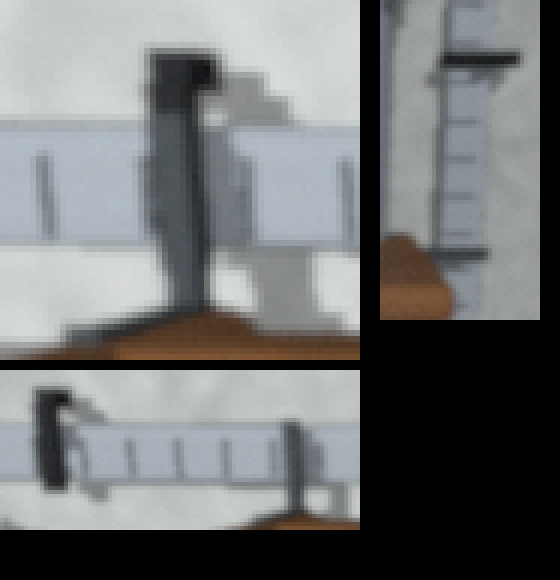

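The composite shows the pointer now lying over the clip, top-left panel (180,200) against (180,80). Their left edges coincide; correcting for parallax, about 0.8 mm of travel remains. I'll nudge it, back off, then narrow the fingers without touching anything.

servo_tool([
  {"tx": 0,"ty": -0.4,"tz": 0,"rx": 0,"ry": 0,"rz": 0,"claw": 0.375},
  {"tx": 0,"ty": -0.8,"tz": 0,"rx": 0,"ry": 0,"rz": 0,"claw": 0.375},
  {"tx": 0,"ty": -0.8,"tz": 0,"rx": 0,"ry": 0,"rz": 0,"claw": 0.375},
  {"tx": 0,"ty": -0.8,"tz": 0,"rx": 0,"ry": 0,"rz": 0,"claw": 0.375},
  {"tx": 0,"ty": -0.8,"tz": 0,"rx": 0,"ry": 0,"rz": 0,"claw": 0.375},
])

```text
clock: 13.72
ee_pos: [591.8, -83.9, 56.7]
orientation: [1.0, -0.029, -0.0, -0.0]
ft_force: [2.1, -3.5, -2.0]
finger_gap: 0.625
grasp_force: 1.8
```

```bash
sed -i 's/^for x in (58.*/for x in ():/' ptr.py; python3 ptr.py; cat > prof.py <<'E'
from h import *; import pickle
s,c=pickle.load(open("last.pkl","rb")); g=cv2.cvtColor(c["frame"],cv2.COLOR_RGB2GRAY)
a,b=map(int,__import__("sys").argv[1:3])
for v in (104,107,110,113,131,134,137): print(v,g[v,a:b])
E
python3 prof.py 188 212
```

```text
tcp rk [  3.05 -94.91] z 56.7 gap 55.00929411313444 F [ 2.1 -3.5 -2. ] grip 1.8327325489372015
clip exp [198.7 119.6]
104 [209 208 207 206 203 200 185 147  92  55  47  45  44  40  34  32  40  51
  56  82 114 136 141 141]
107 [213 211 211 210 210 208 193 154  97  55  49  47  47  43  38  52  90 124
 144 146 145 142 140 140]
110 [178 178 181 179 179 176 164 134  99  85  84  80  66  47  32  52  98 147
 174 176 164 148 141 142]
113 [184 185 186 186 184 185 175 146 110  89  83  81  69  51  34  36  65  97
 114 119 120 133 161 178]
131 [195 188 184 180 180 179 180 177 168 135 101  85  80  79  63  39  28  47
  88 121 133 128 126 128]
134 [215 215 216 217 216 214 215 215 202 164 115  87  83  79  67  54  67 110
 151 184 194 185 170 161]
137 [212 216 215 216 216 215 214 213 203 173 128  92  82  80  69  63 111 174
 208 217 217 215 214 210]
```

servo_tool([
  {"tx": 0,"ty": 2,"tz": 0,"rx": 0,"ry": 0,"rz": 0,"claw": 0.375},
  {"tx": 0,"ty": 4,"tz": 0,"rx": 0,"ry": 0,"rz": 0,"claw": 0.41},
  {"tx": 0,"ty": 6,"tz": 0,"rx": 0,"ry": 0,"rz": 0,"claw": 0.45},
  {"tx": 0,"ty": 8,"tz": 0,"rx": 0,"ry": 0,"rz": 0,"claw": 0.5},
  {"tx": 0,"ty": 9,"tz": 0,"rx": 0,"ry": 0,"rz": 0,"claw": 0.55},
], newtons=10)

```text
clock: 14.4
ee_pos: [591.3, -93.1, 56.8]
orientation: [1.0, -0.029, -0.0, -0.0]
ft_force: [0.0, -0.1, -0.4]
finger_gap: 0.454
grasp_force: 0.0
```

```bash
python3 ptr.py; python3 prof.py 205 229
```

```text
tcp rk [   3.17 -104.07] z 56.8 gap 39.91531693734391 F [ 0.  -0.1 -0.4] grip 0.0
clip exp [183.1 119.7]
104 [218 216 215 213 212 211 212 211 212 211 212 214 213 214 213 212 210 208
 206 204 203 202 203 202]
107 [205 214 213 211 210 207 208 208 211 210 213 212 212 211 211 210 208 207
 207 206 205 205 205 204]
110 [177 195 199 196 198 196 198 197 198 199 201 200 201 201 198 197 196 196
 194 196 196 194 196 196]
113 [183 184 185 184 183 183 184 183 181 181 182 182 180 181 183 181 182 183
 182 183 183 182 181 182]
131 [138 138 142 151 156 151 145 140 136 137 138 143 144 144 147 145 146 146
 146 148 148 149 149 148]
134 [138 141 152 178 200 208 210 211 213 213 214 212 213 210 208 208 206 205
 206 205 206 206 207 208]
137 [184 205 213 214 214 214 214 214 214 214 212 212 211 210 208 209 207 206
 205 206 204 202 204 206]
```

servo_tool([
  {"tx": 0,"ty": 0,"tz": 0,"rx": 0,"ry": 0,"rz": 0,"claw": 0.56},
  {"tx": 0,"ty": 0,"tz": 0,"rx": 0,"ry": 0,"rz": 0,"claw": 0.575},
  {"tx": 0,"ty": 0,"tz": 0,"rx": 0,"ry": 0,"rz": 0,"claw": 0.585},
  {"tx": 0,"ty": 0,"tz": 0,"rx": 0,"ry": 0,"rz": 0,"claw": 0.6},
  {"tx": 0,"ty": 0,"tz": 0,"rx": 0,"ry": 0,"rz": 0,"claw": 0.6},
], newtons=3)

```text
clock: 15.08
ee_pos: [591.3, -93.2, 56.8]
orientation: [1.0, -0.029, 0.0, 0.0]
ft_force: [-0.7, -2.8, -0.9]
finger_gap: 0.409
grasp_force: 3.0
```

```bash
python3 ptr.py; python3 prof.py 172 196
```

```text
tcp rk [   3.2  -104.21] z 56.8 gap 35.97383030982031 F [-0.7 -2.8 -0.9] grip 3.000989069987554
clip exp [182.8 119.8]
104 [212 209 210 207 205 201 184 141  93  57  49  44  45  41  33  24  30  34
  42  57  85 120 138 141]
107 [215 213 213 213 211 210 195 152  94  55  48  51  50  46  40  50  87 124
 143 147 148 146 143 143]
110 [188 188 190 188 188 181 154 118  91  84  81  75  57  40  24  41  99 159
 190 198 190 167 150 146]
113 [186 185 186 186 185 181 163 128  98  86  85  83  64  42  23  29  58  97
 114 120 121 135 160 180]
131 [183 183 180 174 165 160 156 153 137 110  89  86  79  74  58  44  34  37
  77 119 138 136 128 126]
134 [215 215 215 217 217 215 216 215 198 158 109  86  84  78  62  48  50  74
 114 161 193 198 185 171]
137 [213 215 216 217 218 218 216 216 204 167 118  88  83  79  66  60 105 170
 207 218 217 217 216 216]
```

servo_tool([
  {"tx": 0,"ty": 0.6,"tz": 0,"rx": 0,"ry": 0,"rz": 0,"claw": 0.605},
  {"tx": 0,"ty": 1.4,"tz": 0,"rx": 0,"ry": 0,"rz": 0,"claw": 0.623},
  {"tx": 0,"ty": 2.2,"tz": 0,"rx": 0,"ry": 0,"rz": 0,"claw": 0.641},
  {"tx": 0,"ty": 3,"tz": 0,"rx": 0,"ry": 0,"rz": 0,"claw": 0.659},
  {"tx": 0,"ty": 3.6,"tz": 0,"rx": 0,"ry": 0,"rz": 0,"claw": 0.673},
], newtons=25)

```text
clock: 15.75
ee_pos: [591.1, -96.1, 56.8]
orientation: [1.0, -0.029, -0.0, -0.0]
ft_force: [-0.1, 3.5, 0.2]
finger_gap: 0.326
grasp_force: 4.3
```

```bash
python3 ptr.py; python3 prof.py 164 190
```

```text
tcp rk [   3.17 -107.16] z 56.8 gap 28.682764212922542 F [-0.1  3.5  0.2] grip 4.303958436939865
clip exp [177.9 119.6]
104 [211 213 213 213 210 209 209 208 205 193 153 101  62  47  48  48  44  35
  24  24  35  41  48  79 115 135]
107 [213 215 215 214 215 213 212 212 209 193 153  96  58  50  47  52  48  35
  45 101 153 165 155 149 147 144]
110 [175 176 178 180 185 190 191 182 151 116  92  85  80  70  57  43  30  28
  33  77 130 165 178 180 172 159]
113 [186 186 186 188 187 187 187 180 158 124  94  87  84  75  62  48  43  37
  31  53  85 109 117 120 135 160]
131 [183 184 184 183 186 183 184 185 184 176 156 121  94  85  83  76  56  44
  36  33  29  54  98 130 148 144]
134 [213 213 214 214 214 217 216 217 218 216 199 158 111  85  84  80  63  44
  47  68  90 116 154 190 203 192]
137 [212 210 213 214 214 215 217 217 218 217 206 167 119  89  84  80  69  58
  96 156 199 216 220 218 218 216]
```

servo_tool([
  {"tx": 0,"ty": 1.1,"tz": 0,"rx": 0,"ry": 0,"rz": 0,"claw": 0.69},
  {"tx": 0,"ty": 2.0,"tz": 0,"rx": 0,"ry": 0,"rz": 0,"claw": 0.708},
  {"tx": 0,"ty": 2.9,"tz": 0,"rx": 0,"ry": 0,"rz": 0,"claw": 0.726},
  {"tx": 0,"ty": 3.7,"tz": 0,"rx": 0,"ry": 0,"rz": 0,"claw": 0.744},
  {"tx": 0,"ty": 4.3,"tz": 0,"rx": 0,"ry": 0,"rz": 0,"claw": 0.76},
], newtons=25)

```text
clock: 16.42
ee_pos: [590.8, -100.8, 56.8]
orientation: [1.0, -0.029, -0.0, -0.0]
ft_force: [-0.3, 4.5, 0.8]
finger_gap: 0.241
grasp_force: 4.0
```

```bash
python3 ptr.py; python3 prof.py 156 184
```

```text
tcp rk [   3.16 -111.86] z 56.8 gap 21.248803052455404 F [-0.3  4.5  0.8] grip 4.005979970534099
clip exp [169.7 119.6]
104 [211 211 212 211 210 208 207 206 198 171 128  78  55  48  45  48  40  33
  27  44  54  59  58  78 112 130 140 139]
107 [211 213 213 213 213 213 211 210 208 190 144  87  54  51  49  48  44  33
  47 112 163 170 155 146 145 144 142 141]
110 [177 177 177 177 176 178 178 176 171 147 114  91  88  84  75  58  41  24
  36  90 144 172 178 179 173 161 146 142]
113 [184 186 187 184 186 185 187 183 182 166 131  99  87  88  80  64  42  31
  25  57  93 113 118 118 135 162 178 183]
131 [190 183 182 181 183 180 180 180 179 181 181 168 138 100  84  83  79  63
  43  26  21  52  93 128 141 135 124 121]
134 [211 212 212 214 214 215 215 216 217 217 215 204 165 117  89  84  79  68
  51  44  68 109 152 190 201 188 171 165]
137 [207 209 210 211 212 214 214 216 217 216 217 207 179 134  96  84  81  74
  58  73 128 181 211 217 216 216 215 215]
```

servo_tool([
  {"tx": 0,"ty": 0.2,"tz": 0,"rx": 0,"ry": 0,"rz": 0,"claw": 0.768},
  {"tx": 0,"ty": 0.3,"tz": 0,"rx": 0,"ry": 0,"rz": 0,"claw": 0.776},
  {"tx": 0,"ty": 0.3,"tz": 0,"rx": 0,"ry": 0,"rz": 0,"claw": 0.79},
  {"tx": 0,"ty": 0.3,"tz": 0,"rx": 0,"ry": 0,"rz": 0,"claw": 0.85},
  {"tx": 0,"ty": 0.3,"tz": 0,"rx": 0,"ry": 0,"rz": 0,"claw": 0.85},
], newtons=30)

```text
clock: 17.1
ee_pos: [590.8, -101.5, 56.8]
orientation: [1.0, -0.029, -0.0, 0.0]
ft_force: [-2.5, -3.7, 0.8]
finger_gap: 0.224
grasp_force: 30.0
```

```bash
python3 ptr.py; python3 prof.py 156 184
```

```text
tcp rk [   3.19 -112.55] z 56.8 gap 19.670666065919058 F [-2.5 -3.7  0.8] grip 29.992282236926258
clip exp [168.4 119.7]
104 [211 211 211 209 208 207 203 193 163 115  71  53  51  49  44  41  29  27
  30  36  43  48  76 113 135 140 139 140]
107 [213 213 213 212 212 211 210 202 174 124  76  54  51  51  50  42  33  61
 117 160 165 154 148 143 143 141 140 140]
110 [174 174 175 177 183 188 188 180 147 108  88  82  81  70  51  37  28  39
  91 145 173 179 179 172 157 146 140 141]
113 [184 184 184 185 185 185 184 178 151 119  95  86  83  75  56  38  22  30
  61  96 117 119 120 131 161 177 181 183]
131 [182 184 181 182 181 183 181 182 181 173 151 116  91  85  84  74  58  38
  25  30  59 105 133 139 132 124 121 126]
134 [211 213 213 215 214 216 216 216 216 213 197 154 108  84  81  79  63  43
  46  78 113 154 188 200 188 171 165 161]
137 [207 209 210 210 213 216 215 216 215 216 205 169 122  91  83  79  70  56
  80 138 187 212 217 216 215 215 214 205]
```

```bash
python3 - <<'E'
from h import *; from bench import vision
c=vision.capture("top"); g=cv2.cvtColor(c["frame"],cv2.COLOR_RGB2GRAY).astype(int)
for y in (155,97,40): print(w2px(c,[*rk2w(2.5,y),110]).round(1))
for v in range(166,190,2): print(v,g[v,260:335])
E
```

```text
[273.8 173.3]
[294.6 174.7]
[315.1 176. ]
166 [107 114  98  74  66  72  85  88  89  87  85  85  85  85  85  83  83  83
  84  82  88 116 123 123  93  80  82  76  78  78  78  81  83  81  82  81
  83  84  80  74  70  73  74  77  77  81  88  93  96 103 102 105 107 107
 101  96  95 102 106 101 100  99  99  97  99  98 103 103 103 100 126 116
 100  86  89]
168 [111 117  97  70  67  69  84  88  86  85  85  86  84  85  84  85  85  84
  85  84  82  83  89 116 120 121 123 113  93  82  86  86  85  85  85  83
  84  83  84  83  83  74 112 120 117 118 118 119 121 107  85  78  79  80
  81  80  81  80  79  81  76  73  71  70  67  68  67  65  67  61 136 186
 189 188 194]
170 [111 114  88  68  71  83  89  88  86  85  85  85  84  86  84  84  83  84
  82  84  84  83  79  84 115 126 101  83  83  83  84  84  83  82  83  82
  82  81  84  82  81  80  82  94 113 116 118 108  91  80  83  83  83  84
  81  81  82  83  82  83  82  81  80  90 111 117 115 115 115 112 103 102
 103 101 113]
172 [112 111  81  66  87  88  88  87  87  88  86  86  86  85  85  85  84  84
  82  84  83  84  83  78  85  87  84  84  84  84  8
[... 1961 characters left out ...]
82  83  82  82  83  82  67  64  79  85  78  77  74  70 115 128 124
 123 125 128]
186 [ 98  73  65  67  79  82  81  81  80  79  84  91  93  90  92  91  92  91
  90  89  88  90  85  80  78  78  78  76  78  87  91  92  88  81  76  78
  85  89  87  88  89  90  88  81  75  73  75  77  86  86  84  67  54  59
  60  60  59  58  54  62  82  86  86  85  79  77  77  74  69 118 127 126
 125 125 126]
188 [ 93  71  68  69  78  79  79  78  80  80  80  80  80  81  82  82  83  82
  82  80  81  80  80  82  80  82  80  80  80  80  80  85  88  89  89  90
  89  88  89  88  83  81  77  79  79  78  77  79  77  79  84  88  91  90
  88  87  88  87  87  87  86  84  77  72  73  72  73  71  74 118 130 127
 124 122 123]
```

Grip 30 N, lever shut, pointer at the mark, and the three tins evenly spaced in the top view. Handing in.

```bash
python3 -c "
from bench import r; print(r.sign_off())"
```

```text
the job is handed in; nothing more can be done
None
```

The third tin stands in the row beside the other two, with even spacing in the top view. The leg's pointer is at the clip to within about 1 mm by my camera estimate. The fin and the fully shut lever are still pinched at 30 N, and the job was handed in at about 17 s; no verdict was returned.

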